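# Probe two pads of a circuit board on a lever test stand and stay on the second

## Robot

A 6-joint arm with a two-finger parallel gripper is mounted at the origin on the work surface. World frame = base frame: x ahead of the robot, y to its left, z up, the work surface at z = 0. Lengths are in m, angles in rad, forces in N, time in s.
With the tool pointing down it reaches from about 0.275 to 0.85 m from the base axis. Payload 5.2 kg.
Tool frame: the origin (TCP) lies midway between the tips of the shut fingers; the grasp point (between the pads) lies manip.grip_depth behind it (manip.grip_depth is the distance from the TCP to the grasp point, in m); z points along the fingers, y is the line along which they close (so a half turn about z gives the same grasp; the last joint's range is limited). The gripper opens to 85 mm and grips with 20 to 120 N. Pads are 22 mm wide; open, the fingers measure 114 mm over their backs; the gripper's body (76 mm by 85 mm) begins 54 mm behind the grasp point. The pads swing forward as they close: fully open they stand 13 mm farther back than shut.
Start: joints at [0.918, 0.259, 1.535, -0, 1.348, -0.203], TCP at [0.239, 0.495, 0.231] pointing down, gripper open.
Joint ranges: [-3.14, 3.14], [-0.91, 2.08], [0.19, 2.58], [-1.22, 4.36], [0.22, 2.71], [-3.12, 3.12]. Speed limits (rad/s): [2.57, 2.57, 3.14, 3.14, 3.14, 3.14].

## Interface

Orientations are given as [roll, pitch, yaw] about the fixed x, y, z axes, in that order (R = Rz(yaw) Ry(pitch) Rx(roll)).
In Python, from workcell import manip, vision, models gives the robot as it stands.
- The arm moves only by the tool arm_command, never from a script. Its argument "commands" is text: rows parted by semicolons, each of 7 numbers parted by spaces: the shift along the tool's x, y, z in cm, then the turn, a rotation vector about the tool's x, y, z in degrees, then the opening, from 0 (shut) to 1 (fully open). In form: tx ty tz ax ay az hand; .... A call has 1 to 20 rows; each row shifts and turns the commanded pose from where the row before left it, along the tool's axes as they then stand; what a row does not reach is not made up. A row lasts 1/10 s, in which the tool goes at most 50 mm and 8.59 degrees, less where a joint would pass 70% of its speed; a pose out of reach is approached as far as the arm can. A call is refused whole if a number of a shift passes 5 or a number of a turn 8.59, either way. A call with a gripper value outside its range is refused whole. The fingers move at their own pace and stop on an object; "force" is the grip in N (left out, the last holds). Time passes only in rows, so rows that do not move let the fingers close. It gives the time, the measured TCP pose, the force, the opening and the grip force at its end, in the units of the state.
- manip.read_state(): the state, without advancing time (a new reading comes with each control period).
- vision.capture(name): name is "side" or "top"; returns the picture (420x560x3 uint8, red, green, blue); there is no depth.
- vision.calibration(name): a dict with "fovy" (degrees; the focal length in pixels is half the picture's height over the tangent of half this angle, whatever the lens; pixels are square), "cx", "cy" (the principal point, pixels), "cam_to_world" (4x4, takes a point from camera to world coordinates). Camera axes: x right, y down, z forward; pixel columns grow to the right and rows downward; lengths in m; the calibration is good to about 2 mm. A picture is of the moment at which its call begins. calibration takes no time and is no camera call.
- manip.sign_off(): hands the job in; it is judged then, once.
Trained networks look in the newest picture that a camera, given by its name, has taken for a name from the list of things; names that differ only in an ending like _2 or _b are one class to them, and where a whole thing is asked for, a point or a joint stands for the part that bears it (a point fixed in the world has none). Each returns a list of dicts, best first, with "confidence" (0 to 1); they miss things now and then, are a little off and sometimes report something else, mostly with a low value. They report only what shows in the picture. A call takes as long as a camera call.
- models.look_for(name, camera): "centre" ([row, column] in pixels, amid what is visible of it).
- models.outline_of(name, camera): "pixels" (420x560 bool, what is visible of it) and "centre" ([row, column] in pixels, amid what is visible of it).
- models.pinpoint(name, camera): "centre" ([row, column] in pixels: a listed point, or the origin of a listed thing).
The state is a dict: "clock": time; "joints": joint angles; "joint_velocities": joint speeds; "joint_torque": joint torques, N m; "eef_pos": TCP position; "ee_rot": TCP orientation; "wrist_force": force on the tool from outside, world axes, zero at the start; "wrist_torque": the same for the moment, N m; "gripper_width": finger opening in m; "gripper_force": force on a finger pad.
Only numpy, scipy, OpenCV 4.12 (cv2) and the standard library are available. Lean on these libraries where they do the work, as an engineer would, in place of code of your own. Each camera call takes 0.05 s, during which the arm holds its last target. There are 200 camera calls.

## Task

Contact-test the circuit board on the lever test stand: slide its carriage by the upright post until the big square gold pad is right under the probe, pull the hand lever down until it is level for a second so that the probe presses on the pad, and let the lever come all the way up again. Then step the board to the big round gold pad, bring the lever down to level again and keep it there: the job finishes with you still holding the lever level and the probe on the round pad. Never pull the lever well past level towards its stop, never slide the board while the probe is on it, do not touch the board itself, and leave the other things on the bench where they are.

Things in the scene. Friction and masses are not known exactly. Their poses are not given: they have to be found in the camera images.
- test_stand: Lever test stand, fixed: grey base plate 330 x 290 x 14 mm, steel column (280 mm tall, at x = 150 mm) and a white head 66 x 48 mm, from 130 to 235 mm above the bench, bridged to the column over an x-y slide table. Origin on the bench straight below the probe; x points from the probe to the column, y left as seen from the lever's end, z up.
- slide_x (a joint): Position of the lower slide of the x-y table along the stand's x (m), -0.035 to 0.035; 0 puts the board's centre in line with the probe. Moves freely with about 1.5 N of friction and stays where it is left.
- slide_y (a joint): Position of the upper slide (the carriage, which carries the board) along the stand's y (m), -0.035 to 0.035, with the same friction.
- post_mid (a point): Upright black round post on the carriage's left tongue, 24 mm across, 46 mm tall; this point is on its axis, 86 mm above the bench and 20 mm below its top, 26 mm above the plate it stands on. It is used to slide the carriage both ways. With the board's centre as zero, it lies at stand x = -20 mm, y = +130 mm.
- board: The green circuit board clipped on the carriage, 90 (stand x) x 112 (stand y) x 2 mm; origin at the centre of its upper face, 72 mm above the bench; axes like the stand's. A row of green terminals 12 mm tall runs along its -y edge, one black connector along its +y edge.
- square_pad (a point): Centre of the big square gold pad, 8 x 8 mm, on the board at stand x = +22 mm, y = -18 mm from the board's centre.
- round_pad (a point): Centre of the big round gold pad, 8 mm across, on the board at stand x = -24 mm, y = +20 mm from the board's centre.
- probe: Thin sprung gold pin, 4.4 mm thick, under the steel quill in the head; origin at its tip, always on the vertical through the stand's origin; lever up: 80 mm above the bench, 8 mm above the pads. The quill comes down 20 mm per rad of lever: the pin touches the board at lever value 0.42 and yields on its spring (about 3 N) beyond.
- lever_shaft (a joint): Angle of the hand lever (rad): 0 fully up (its rest, 0.6 rad above level), 0.6 level, 0.85 its lower stop. A spring drives it back up to 0 when let go; pulling it level takes about 8 N straight down on its ball.
- pull_lever: Hand lever on the head's right side: thin steel rod pointing to the stand's -x, black ball 30 mm across at its end. Origin at the ball's centre, 130 mm from the pivot, swinging in the plane stand y = -42 mm: up at stand x = -107 mm, 273 mm above the bench; level at x = -130 mm, 200 mm above the bench.
- lever_pivot (a point): Point on the lever's turning axis (which is along the stand's y) in the plane in which the ball swings, 200 mm above the bench.
- spare_board: Bystander: a loose finished board on two black rails, 70 x 112 x 16 mm, origin under its centre. Leave it alone.
- jar_mid (a point): Bystander: centre of a loose jar of coating, 60 mm across, 75 mm tall. Leave it alone.
- driver_grip (a point): Bystander: handle of a loose screwdriver 160 mm long lying on the bench. Leave it alone.

How it is judged:
By the outcome, as a careful person would: the job done as asked, in the order asked, and still so for the second after the job is handed in, while the arm keeps its last pose, push and grip.
It also fails if it takes over 72 s, if anything falls off the work surface, if the arm or the gripper's body presses on something with over 40 N, if the wrist force passes 120 N, or if a joint passes its speed limit or range.

## Working session

There is one attempt and no reset: what is moved stays moved. The work goes in short steps, Python scripts to look and compute and a tool call to move; the robot and the scene stay as the last step left them, time stands still between calls to the robot, and variables do not carry over. Pictures are saved under pics/ and viewed, at most 10 in all, crops included, and the job is handed in when it is done.

Besides the shell and the picture viewer there is one more tool, called after "Emit:" as name(argument=value, ...) on one line, values as JSON. arm_command: Moves the arm, as the interface text tells. Its arguments: {"type":"object","properties":{"commands":{"type":"string"},"force":{"type":"number"}},"required":["commands"]}

```bash
mkdir -p pics
cat > h.py <<'E'
from workcell import manip, vision, models
import numpy as np, cv2
def cal(n):
    c=vision.calibration(n); f=210/np.tan(np.radians(c["fovy"])/2); return f,c["cx"],c["cy"],np.array(c["cam_to_world"])
def ray(n,rc):
    f,cx,cy,T=cal(n); d=T[:3,:3]@np.array([(rc[1]-cx)/f,(rc[0]-cy)/f,1]); return T[:3,3],d
def atz(n,rc,z):
    o,d=ray(n,rc); return o+d*(z-o[2])/d[2]
def proj(n,p):
    f,cx,cy,T=cal(n); q=T[:3,:3].T@(np.array(p)-T[:3,3]); return np.array([cy+f*q[1]/q[2],cx+f*q[0]/q[2]])
E
python3 - <<'E'
from h import *
ims=[]
for n in("top","side"):
    im=vision.capture(n); cv2.imwrite(f"pics/{n}0.png",im[...,::-1])
    print(n,cal(n)[3][:3].round(3).tolist(), cal(n)[:3])
    for k in "test_stand post_mid board square_pad round_pad probe pull_lever lever_pivot spare_board jar_mid driver_grip".split():
        r=models.pinpoint(k,n)
        print(k,[(np.round(q["centre"],1).tolist(),round(q["confidence"],2)) for q in r[:2]])
print(manip.read_state(), manip.grip_depth)
E
```

```text
top [[-0.091, -0.966, 0.243, 0.28], [-0.996, 0.089, -0.021, -0.034], [-0.001, -0.243, -0.97, 1.123]] (np.float64(408.14058348125525), 270.5809472841512, 209.3749612522418)
test_stand [([189.8, 273.6], 0.83), ([187.7, 271.1], 0.28)]
post_mid [([207.0, 227.2], 0.84), ([218.1, 118.3], 0.33)]
board [([184.6, 273.4], 0.84), ([195.5, 267.9], 0.49)]
square_pad [([173.5, 274.3], 0.68), ([162.2, 286.3], 0.55)]
round_pad [([196.1, 268.0], 0.78)]
probe []
pull_lever [([194.5, 304.6], 0.78), ([197.2, 269.1], 0.21)]
lever_pivot [([162.9, 287.3], 0.72)]
spare_board [([216.9, 119.5], 0.91), ([189.9, 270.1], 0.26)]
jar_mid [([294.3, 126.0], 0.71)]
driver_grip [([232.9, 405.5], 0.6)]
side [[0.894, -0.224, 0.388, -0.078], [-0.448, -0.449, 0.773, -1.214], [0.001, -0.865, -0.502, 0.933]] (np.float64(490.6662060915327), 282.8818735527391, 211.94791599434956)
test_stand [([253.8, 314.5], 0.64)]
post_mid [([218.5, 283.8], 0.96)]
board [([235.3, 313.1], 0.72)]
square_pad [([236.5, 325.2], 0.94)]
round_pad [([240.8, 304.2], 0.7)]
probe [([201.3, 250.0], 0.52)]
pull_lever [([194.0, 299.3], 0.47)]
lever_pivot 
[... 190 characters left out ...]
1.2, 'joints': array([ 9.18183650e-01,  2.58583034e-01,  1.53501532e+00, -1.11747180e-05,
        1.34799428e+00, -2.02794421e-01]), 'joint_velocities': array([-0.00016976,  0.00047091, -0.00029319,  0.00044988, -0.00076336,
       -0.00042992]), 'joint_torque': array([ 1.36645584e-03, -4.45941925e+01, -2.90892184e+01, -6.13127158e-04,
        9.20877901e-04, -3.63355366e-05]), 'eef_pos': array([0.23911946, 0.49529761, 0.23131272]), 'ee_rot': array([-3.14159047e+00,  1.06783189e-05,  2.69177687e+00]), 'wrist_force': array([ 0.42981601,  0.07112341, -0.25314312]), 'wrist_torque': array([ 0.01516799,  0.04214192, -0.03646368]), 'gripper_force': 0.0, 'gripper_width': 0.08555451579365064} 0.0187
```

Run:
```python
from h import *
a=cv2.imread("pics/top0.png")[120:270,190:390]; b=cv2.imread("pics/side0.png")[110:320,200:440]
cv2.imwrite("pics/a.png",cv2.resize(a,(800,600),interpolation=2)); cv2.imwrite("pics/b.png",cv2.resize(b,None,fx=2.85,fy=2.85,interpolation=2))
from scipy.optimize import least_squares
T=cal
# joint fit: stand x,y,yaw, slide sx,sy
pts={'post_mid':(-.02,.13,.086,1),'board':(0,0,.072,1),'square_pad':(.022,-.018,.072,1),'round_pad':(-.024,.02,.072,1),'pull_lever':(-.107,-.042,.273,0),'lever_pivot':(0,-.042,.2,0),'test_stand':(0,0,0,0)}
obs={'top':{'post_mid':(207,227.2),'board':(184.6,273.4),'round_pad':(196.1,268),'pull_lever':(194.5,304.6),'lever_pivot':(162.9,287.3),'test_stand':(189.8,273.6)},
'side':{'post_mid':(218.5,283.8),'board':(235.3,313.1),'square_pad':(236.5,325.2),'round_pad':(240.8,304.2),'pull_lever':(194,299.3),'lever_pivot':(204.7,325),'test_stand':(253.8,314.5)}}
def W(v,p):
    x,y=p[0]+p[3]*v[3],p[1]+p[3]*v[4]; c,s=np.cos(v[2]),np.sin(v[2]); return [v[0]+c*x-s*y,v[1]+s*x+c*y,p[2]]
def res(v): return np.concatenate([proj(n,W(v,pts[k]))-np.array(o) for n in obs for k,o in obs[n].items()])
best=min((least_squares(res,[.4,0,y,0,0],loss='soft_l1') for y in(0,1.5,3,-1.5)),key=lambda r:r.cost)
print(best.x,best.cost); r=res(best.x).reshape(-1,2).round(1)
i=0
for n in obs:
  for k in obs[n]: print(n,k,r[i],np.round(W(best.x,pts[k]),3)); i+=1
```

```text
Traceback (most recent call last):
  File "h.py", line 10, in proj
    f,cx,cy,T=cal(n); q=T[:3,:3].T@(np.array(p)-T[:3,3]); return np.array([cy+f*q[1]/q[2],cx+f*q[0]/q[2]])
              ~~~^^^
  File "h.py", line 4, in cal
    c=vision.calibration(n); f=210/np.tan(np.radians(c["fovy"])/2); return f,c["cx"],c["cy"],np.array(c["cam_to_world"])
ValueError: time passes only in moves, steps and waits
```

View pics/a.png

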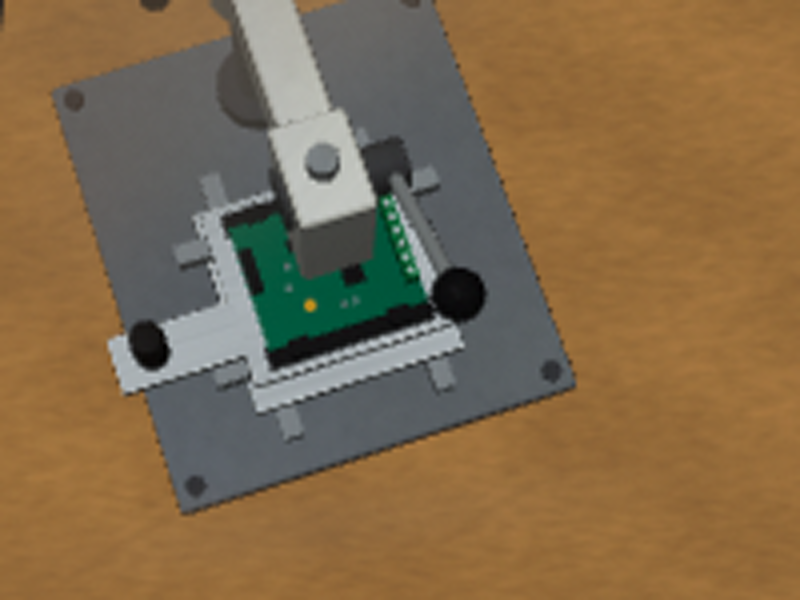

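View pics/side0.png

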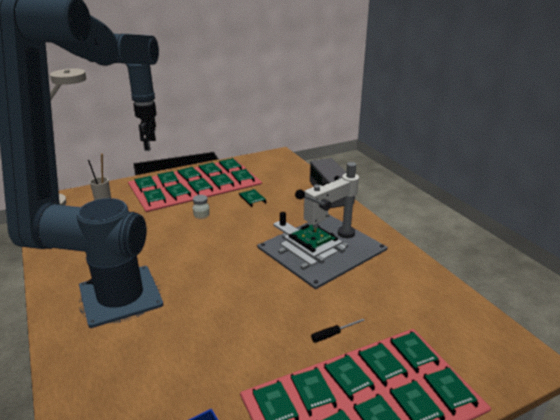

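Top view: post at about (206,227), ball (193,304), round pad (196,267), head over the square pad. The networks agree with this. The side view shows the ball at (194,299) and the post at (218,283). I'll cache the calibration and fit the stand pose.

```bash
sed -i 's/^def cal/import functools\n@functools.cache\ndef cal/' h.py
cat > fit.py <<'E'
from h import *
from scipy.optimize import least_squares
pts={'post_mid':(-.02,.13,.086,1),'board':(0,0,.072,1),'square_pad':(.022,-.018,.072,1),'round_pad':(-.024,.02,.072,1),'pull_lever':(-.107,-.042,.273,0),'lever_pivot':(0,-.042,.2,0),'test_stand':(0,0,0,0),'corner_nl':None}
def W(v,p):
    x,y=p[0]+p[3]*v[3],p[1]+p[3]*v[4]; c,s=np.cos(v[2]),np.sin(v[2]); return [v[0]+c*x-s*y,v[1]+s*x+c*y,p[2]]
def fit(obs,x0s):
    res=lambda v:np.concatenate([proj(n,W(v,pts[k]))-np.array(o) for n in obs for k,o in obs[n].items()])
    b=min((least_squares(res,x0,loss='soft_l1') for x0 in x0s),key=lambda r:r.cost)
    print(b.x.round(4),b.cost); r=res(b.x).reshape(-1,2).round(1); i=0
    for n in obs:
        for k in obs[n]: print(n,k,r[i],np.round(W(b.x,pts[k]),4)); i+=1
    return b.x
E
python3 - <<'E'
from fit import *
obs={'top':{'post_mid':(207,227.2),'board':(184.6,273.4),'round_pad':(196.1,268),'pull_lever':(194.5,304.6),'lever_pivot':(162.9,287.3),'test_stand':(189.8,273.6)},
'side':{'post_mid':(218.5,283.8),'board':(235.3,313.1),'square_pad':(236.5,325.2),'round_pad':(240.8,304.2),'pull_lever':(194,299.3),'lever_pivot':(204.7,325),'test_stand':(253.8,314.5)}}
fit(obs,[[.35,-.05,y,0,0] for y in(0,.3,-.3)])
for n in obs: print(n,cal(n)[0])
# base plate corners from picture a (top z=.014)
for c,r in((52,92),(183,513),(575,382),(435,0)): print(atz('top',(120+r/4,190+c/4),.014).round(4))
for k,rc in obs['top'].items(): print(k,atz('top',rc,pts[k][2]).round(4))
E
```

```text
[ 0.6145 -0.0655  0.2173 -0.0072 -0.0028] 12.040191764143245
top post_mid [-1.6  1. ] [0.5606 0.0528 0.086 ]
top board [ 1.1 -0.4] [ 0.6081 -0.0698  0.072 ]
top round_pad [-0.1  0.6] [ 0.5804 -0.0555  0.072 ]
top pull_lever [0.1 0.1] [ 0.5191 -0.1296  0.273 ]
top lever_pivot [-0.7  0.6] [ 0.6236 -0.1065  0.2   ]
top test_stand [ 1.4 -2.4] [ 0.6145 -0.0655  0.    ]
side post_mid [-0.5 -0.2] [0.5606 0.0528 0.086 ]
side board [0.5 0.7] [ 0.6081 -0.0698  0.072 ]
side square_pad [-0.6 -2.6] [ 0.6335 -0.0826  0.072 ]
side round_pad [-5.1 -0.1] [ 0.5804 -0.0555  0.072 ]
side pull_lever [0.4 0.1] [ 0.5191 -0.1296  0.273 ]
side lever_pivot [0.5 0.6] [ 0.6236 -0.1065  0.2   ]
side test_stand [-0.8 -0.4] [ 0.6145 -0.0655  0.    ]
top 408.14058348125525
side 490.6662060915327
[0.7749 0.1197 0.014 ]
[0.4572 0.0463 0.014 ]
[ 0.524  -0.2326  0.014 ]
[ 0.8221 -0.1668  0.014 ]
post_mid [0.5565 0.0557 0.086 ]
board [ 0.6111 -0.0713  0.072 ]
round_pad [ 0.5803 -0.0539  0.072 ]
pull_lever [ 0.5193 -0.1294  0.273 ]
lever_pivot [ 0.622 -0.105  0.2  ]
test_stand [ 0.6181 -0.0729  0.    ]
```

Emit:
arm_command(commands="0 0 0 0 0 -7.7 1;0 0 0 0 0 -7.7 1;0 0 0 0 0 -7.7 1;0 0 0 0 0 -7.7 1;0 0 0 0 0 -7.7 1;-1.5 -3.5 0 0 0 0 1;-1.5 -3.5 0 0 0 0 1;-1.5 -3.5 0 0 0 0 1;-1.5 -3.5 0 0 0 0 1;-1.5 -3.5 0 0 0 0 1;-1.5 -3.5 0 0 0 0 1;-1.5 -3.5 0 0 0 0 1;-1.5 -3.5 0 0 0 0 1;-1.5 -3.5 0 0 0 0 1;-1.5 -3.5 0 0 0 0 1;-1.5 -3.5 0 0 0 0 1;-1.5 -3.5 0 0 0 0 1;-1.5 -3.5 0 0 0 0 1;0 0 0 0 0 0 1", force=40)

```text
clock: 3.1
eef_pos: [0.5322, 0.0906, 0.2311]
ee_rot: [-3.14, 0.001, -2.924]
wrist_force: [0.4, 0.2, -0.4]
gripper_width: 0.0852
gripper_force: 0.0
```

Emit:
arm_command(commands="-0.9 -2.1 2 0 0 0 1;-0.9 -2.1 2 0 0 0 1;0 0 2 0 0 0 1;0 0 0 0 0 0 1;0 0 0 0 0 0 1")

```text
clock: 3.6
eef_pos: [0.5559, 0.058, 0.1714]
ee_rot: [3.141, -0.001, -2.919]
wrist_force: [-0.5, 0.0, 0.6]
gripper_width: 0.0855
gripper_force: 0.0
```

Run:
```python
from h import *
for n in("side","top"):
    im=vision.capture(n)
    r=models.pinpoint("post_mid",n); print(n,[(np.round(q["centre"],1).tolist(),round(q["confidence"],2)) for q in r[:2]])
    p=manip.read_state()["eef_pos"]; print(p,proj(n,p), proj(n,[p[0],p[1],.086]))
    r0=(140,200) if n=="side" else (130,170)
    cv2.imwrite(f"pics/{n}1.png",cv2.resize(im[r0[0]:r0[0]+120,r0[1]:r0[1]+160,::-1],(800,600),interpolation=2))
```

```text
side [([216.8, 286.2], 0.58)]
[0.55678518 0.05805543 0.17261704] [194.90506094 281.88532634] [217.56762341 281.87869091]
top [([206.5, 226.4], 0.92)]
[0.55690426 0.05796865 0.1727206 ] [197.99478254 222.51689023] [206.93433055 226.31954137]
```

View pics/side1.png

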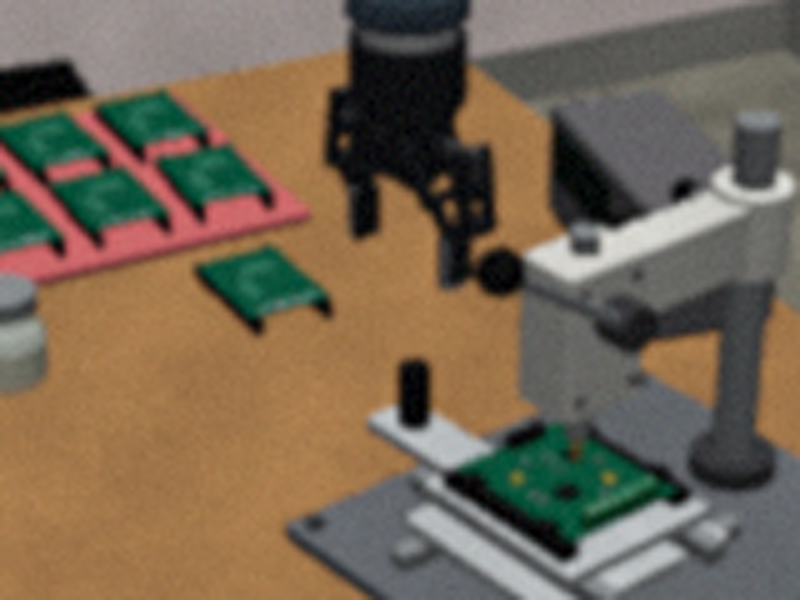

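The side crop puts the post at (219,283), the square pad at (235.6,322) and the round pad at (235.6,303). The gripper stands above the post, aligned to within about 2 mm, so I'll descend and grip.

Emit:
arm_command(commands="-0.2 0 3 0 0 0 1;0 -0.1 3 0 0 0 1;0 0 3 0 0 0 1;0 0 1.4 0 0 0 1;0 0 0 0 0 0 1;0 0 0 0 0 0 0;0 0 0 0 0 0 0;0 0 0 0 0 0 0;0 0 0 0 0 0 0;0 0 0 0 0 0 0;0 0 0 0 0 0 0;0 0 0 0 0 0 0", force=40)

```text
clock: 5.0
eef_pos: [0.5591, 0.0569, 0.0683]
ee_rot: [-3.141, 0.001, -2.919]
wrist_force: [-1.6, 0.4, 5.4]
gripper_width: 0.0232
gripper_force: 38.9
```

Emit:
arm_command(commands="0.5 0 0 0 0 0 0;0.5 0 0 0 0 0 0;0.5 0 0 0 0 0 0;0.5 0 0 0 0 0 0;0 0 0 0 0 0 0;0 0 0 0 0 0 0;0 0.6 0 0 0 0 0;0 0.6 0 0 0 0 0;0 0.6 0 0 0 0 0;0 0.6 0 0 0 0 0;0 0.6 0 0 0 0 0;0 0 0 0 0 0 0;0 0 0 0 0 0 0", force=25)

```text
clock: 6.3
eef_pos: [0.5324, 0.082, 0.0682]
ee_rot: [-3.141, 0.001, -2.919]
wrist_force: [-1.5, 0.8, 7.9]
gripper_width: 0.023
gripper_force: 39.4
```

Emit:
arm_command(commands="0 0.3 0 0 0 0 0;0 0.1 0 0 0 0 0;0 0 0 0 0 0 0;0 0 0 0 0 0 0")

```text
clock: 6.7
eef_pos: [0.5317, 0.0854, 0.0682]
ee_rot: [-3.141, 0.001, -2.919]
wrist_force: [-0.8, -0.2, 8.9]
gripper_width: 0.0227
gripper_force: 39.3
```

Emit:
arm_command(commands="0 0.1 0 0 0 0 0;0 0.1 0 0 0 0 0;0 0 0 0 0 0 0")

```text
clock: 7.0
eef_pos: [0.5316, 0.0865, 0.0682]
ee_rot: [-3.139, 0.001, -2.919]
wrist_force: [-1.3, -3.3, 6.2]
gripper_width: 0.0228
gripper_force: 39.2
```

Emit:
arm_command(commands="0 0.1 0 0 0 0 0;0 0.1 0 0 0 0 0;0 0 0 0 0 0 0")

```text
clock: 7.3
eef_pos: [0.5319, 0.0866, 0.0682]
ee_rot: [-3.137, 0.002, -2.919]
wrist_force: [1.0, -12.0, 5.6]
gripper_width: 0.0226
gripper_force: 39.3
```

Emit:
arm_command(commands="0 -0.5 0 0 0 0 0;0.2 0 0 0 0 0 0;0.2 0 0 0 0 0 0;0 0 0 0 0 0 0;0 0 0 0 0 0 0")

```text
clock: 7.8
eef_pos: [0.5285, 0.0833, 0.0682]
ee_rot: [-3.14, 0.002, -2.919]
wrist_force: [0.5, -1.1, 7.1]
gripper_width: 0.023
gripper_force: 39.2
```

Emit:
arm_command(commands="0.1 0 0 0 0 0 0;0.1 0 0 0 0 0 0;0 0 0 0 0 0 0")

```text
clock: 8.1
eef_pos: [0.5268, 0.083, 0.0682]
ee_rot: [-3.14, 0.002, -2.919]
wrist_force: [1.1, -1.5, 6.5]
gripper_width: 0.023
gripper_force: 39.2
```

Emit:
arm_command(commands="0.1 0 0 0 0 0 0;0.1 0 0 0 0 0 0;0 0 0 0 0 0 0")

```text
clock: 8.4
eef_pos: [0.5261, 0.0828, 0.0683]
ee_rot: [-3.14, 0.005, -2.92]
wrist_force: [5.6, 0.4, 2.5]
gripper_width: 0.0229
gripper_force: 38.7
```

Emit:
arm_command(commands="-0.4 -0.4 0 0 0 0 0;-0.4 -0.4 0 0 0 0 0;-0.4 -0.4 0 0 0 0 0;-0.2 -0.3 0 0 0 0 0;0 0 0 0 0 0 0;0 0 0 0 0 0 0")

```text
clock: 9.0
eef_pos: [0.5415, 0.0711, 0.0682]
ee_rot: [-3.141, 0.001, -2.919]
wrist_force: [0.8, -0.3, 8.6]
gripper_width: 0.0231
gripper_force: 39.3
```

```bash
cat > sl.py <<'E'
from h import *
def slide():
    p=np.mean([manip.read_state()["eef_pos"] for _ in range(3)],axis=0); c,s=np.cos(.2215),np.sin(.2215)
    return p,(c*p[0]+s*p[1]-.56655, -s*p[0]+c*p[1]+.0674)
E
python3 -c "
from sl import *
print(slide(), manip.read_state()['wrist_force'])"
```

```text
(array([0.54147555, 0.07105482, 0.06820363]), (np.float64(-0.022692970226070308), np.float64(0.017760374405565924))) [ 0.77668896 -0.31077448  8.55485365]
```

Emit:
arm_command(commands="-0.07 0.02 0 0 0 0 0;0 0 0 0 0 0 0;0 0 0 0 0 0 0")

```text
clock: 9.3
eef_pos: [0.5417, 0.0713, 0.0682]
ee_rot: [-3.141, 0.001, -2.919]
wrist_force: [-0.9, -1.9, 9.2]
gripper_width: 0.0229
gripper_force: 39.4
```

Emit:
arm_command(commands="0 0 0 0 0 0 0.6;0 0 0 0 0 0 0.6;0 0 0 0 0 0 0.6;0 0 0 0 0 0 0.6;0 0 -3 0 0 0 0.6;0 0 -4 0 0 0 1;0 0 -4 0 0 0 1;0 0 -4 0 0 0 1;0 0 0 0 0 0 1;0 0 0 0 0 0 1")

```text
clock: 10.3
eef_pos: [0.5419, 0.0718, 0.2181]
ee_rot: [-3.141, 0.002, -2.919]
wrist_force: [-0.2, 0.4, -0.8]
gripper_width: 0.0854
gripper_force: 0.0
```

Run:
```python
from fit import *
from sl import slide
print(slide()[0])
obs={}
for n in("top","side"):
    im=vision.capture(n); obs[n]={}
    for k in ["post_mid","board","square_pad","round_pad","pull_lever","lever_pivot","test_stand"]:
        r=models.pinpoint(k,n)
        if r and r[0]["confidence"]>.5: obs[n][k]=r[0]["centre"]
    if n=="side": cv2.imwrite("pics/side2.png",cv2.resize(im[200:260,260:340,::-1],(800,600),interpolation=2))
fit(obs,[[.615,-.066,.22,-.02,.02]])
c,s=np.cos(.2215),np.sin(.2215); o=np.array([c*.58655+s*.1974, s*.58655-c*.1974]); print("origin from stops",o)
print("probe tip px side",proj("side",[*o,.08]),proj("side",[*o,.072]))
```

```text
[0.5419364  0.07175944 0.21814563]
[ 0.6177 -0.0639  0.1731 -0.0279  0.0136] 36.93509083826157
top post_mid [-1.6 -0. ] [0.5458 0.0693 0.086 ]
top board [-2.5 -1.3] [ 0.5879 -0.0553  0.072 ]
top square_pad [0.6 0. ] [ 0.6126 -0.0693  0.072 ]
top round_pad [-0.   1.5] [ 0.5608 -0.0398  0.072 ]
top pull_lever [0.6 0.6] [ 0.5195 -0.1237  0.273 ]
top lever_pivot [-1.1 -0.1] [ 0.6249 -0.1053  0.2   ]
top test_stand [-0.1 -2.1] [ 0.6177 -0.0639  0.    ]
side post_mid [-0.1 -1.4] [0.5458 0.0693 0.086 ]
side board [ 1.7 -1.2] [ 0.5879 -0.0553  0.072 ]
side square_pad [ 1.9 22.6] [ 0.6126 -0.0693  0.072 ]
side round_pad [-1.1 -2. ] [ 0.5608 -0.0398  0.072 ]
side pull_lever [ 1.2 -0.3] [ 0.5195 -0.1237  0.273 ]
side lever_pivot [2.9 0.9] [ 0.6249 -0.1053  0.2   ]
side test_stand [-1.3 -0.6] [ 0.6177 -0.0639  0.    ]
origin from stops [ 0.61558744 -0.06371626]
probe tip px side [232.26723445 314.96789702] [234.35060221 314.88370816]
```

View pics/side2.png

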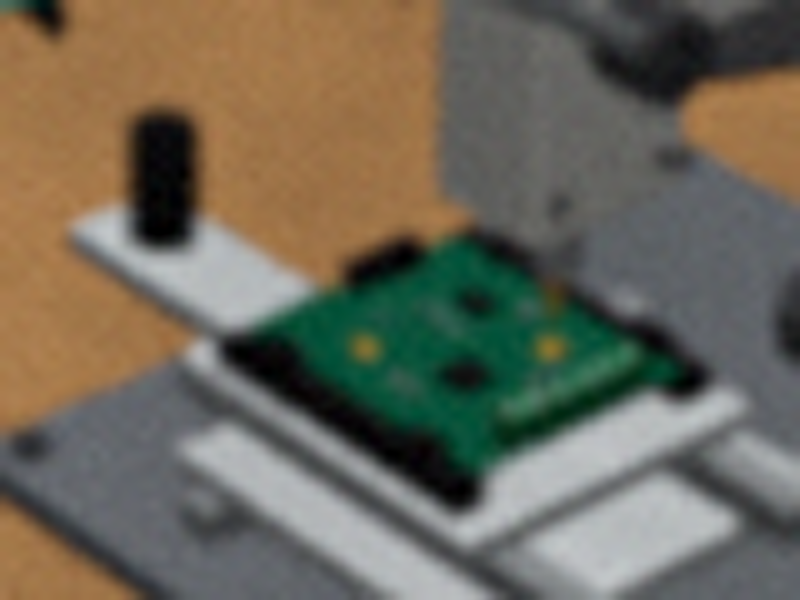

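The crop shows the square pad at about (234.8,315), right below the probe at (231,315.6). The column matches. The row gap needs a numeric check.

Run:
```python
from h import *
im=vision.capture("side").astype(int)
g=im[...,0]-im[...,2]
print("R-B");print(g[224:240,311:320]);print("R");print(im[224:240,311:320,0])
sub=g[230:240,290:302]; 
for r0,r1,c0,c1 in((232,238,311,319),(232,238,292,301)):
    w=np.clip(g[r0:r1,c0:c1]-35,0,None); rr,cc=np.mgrid[r0:r1,c0:c1]; print((w*rr).sum()/w.sum(),(w*cc).sum()/w.sum())
c,s=np.cos(.2215),np.sin(.2215);o=np.array([.6156,-.0637])
P=lambda x,y,z:proj("side",[o[0]+c*x-s*y,o[1]+s*x+c*y,z]).round(2)
print("sq",P(0,0,.072),"rd",P(-.046,.038,.072),"tip",P(0,0,.08),P(0,0,.09),P(0,0,.1),"post top",P(-.042,.148,.106),"x+5",P(.005,0,.072),"y+5",P(0,.005,.072))
```

```text
R-B
[[  6   2   0   2   0  -2  -4  -6  -9]
 [  0   3  -1   0  -2  -2  -1 -10  -8]
 [-20  -6  -3  -1  -2  -3  -5  -8 -10]
 [-40 -17  -6   5   8   3  -5  -8  -6]
 [-49 -38 -18  18  27  15   1  -8 -10]
 [-52 -42 -28  17  42  21  -2  -5  -5]
 [-39 -28 -23   7  27   4 -16 -12  -4]
 [-33 -24 -27  -8   3 -19 -41 -27 -12]
 [-50 -41 -38 -23 -26 -38 -50 -53 -43]
 [-52 -55 -25  11  10 -16 -49 -53 -51]
 [-47 -37  11  68  72  24 -27 -50 -46]
 [-57 -43   0  51  56  15 -35 -44 -37]
 [-54 -48 -31 -11 -10 -25 -41 -37 -34]
 [-53 -40 -28 -27 -33 -36 -36 -27 -26]
 [-47 -33 -21 -22 -27 -25 -25 -22 -20]
 [-39 -28 -17 -20 -18 -23 -23 -18 -18]]
R
[[ 52  73  81  87  78  69  66  80  94]
 [ 19  36  60  72  69  61  61  80  93]
 [  5  29  49  63  63  64  67  80  96]
 [  2  20  41  63  69  65  68  85  95]
 [  7   9  26  60  69  63  61  80  94]
 [  2  20  28  60  66  45  37  55  70]
 [ 23  55  54  53  61  39  15  22  44]
 [ 30  48  45  43  41  33   6  14  18]
 [ 10  22  27  30  32  10  12   1   1]
 [  6   0  31  67  62  36  10   6   0]
 [ 15  22  67 120 119  71  28   3  11]
 [  0  15  58 108 104  71  26  19  28]
 [  1   9  35  54  55  40  30  36  51]
 [  2  24  46  46  45  38  41  61  56]
 [ 12  36  61  55  61  57  50  49  41]
 [ 31  53  81  63  61  48  27   9   4]]
234.34579439252337 314.5420560747664
234.32142857142858 296.05357142857144
sq [234.35 314.88] rd [234.28 296.47] tip [232.26 314.97] [229.64 315.07] [227.01 315.18] post top [211.63 276.19] x+5 [233.82 316.02] y+5 [233.7  313.84]
```

Predicted pad pixels match the picture, so the square pad is in place to about 1 mm. Next, the lever.

Emit:
arm_command(commands="0 0 -4 0 0 0 1;0 0 -4 0 0 0 1;1.3 0 -3.3 0 0 0 1;1.3 -3.1 0 0 0 0 1;1.3 -4 0 0 0 0 1;1.3 -4 0 0 0 0 1;1.3 -4 0 0 0 0 1;0 -4 0 0 0 0 1;0 0 0 0 0 0 1;0 0 0 0 0 0 1;0 0 0 0 0 0 1")

```text
clock: 12.25
eef_pos: [0.5201, -0.1281, 0.3303]
ee_rot: [3.141, -0.0, -2.919]
wrist_force: [0.1, 1.0, -0.1]
gripper_width: 0.0852
gripper_force: 0.0
```

Run:
```python
from h import *
for n in("side","top"):
    im=vision.capture(n); r=models.pinpoint("pull_lever",n); print(n,[(np.round(q["centre"],1).tolist(),round(q["confidence"],2)) for q in r[:2]],proj(n,[.5204,-.1282,.273]))
    if n=="side": cv2.imwrite("pics/side3.png",cv2.resize(im[140:230,250:370,::-1],(800,600),interpolation=2))
p=manip.read_state()["eef_pos"];d=np.array([.5204,-.1282])-p[:2];c,s=np.cos(.2225),np.sin(.2225)
print(p,"tx ty cm",-100*(c*d[0]+s*d[1]),100*(-s*d[0]+c*d[1]))
```

```text
side [([215.0, 277.1], 0.57), ([192.0, 298.1], 0.52)] [194.12989692 299.59024719]
top [([194.8, 268.6], 0.62), ([197.5, 305.9], 0.43)] [194.05118003 303.98992456]
[ 0.52028293 -0.12773103  0.33056362] tx ty cm -0.001069683133595744 -0.04832420886354729
```

View pics/side3.png

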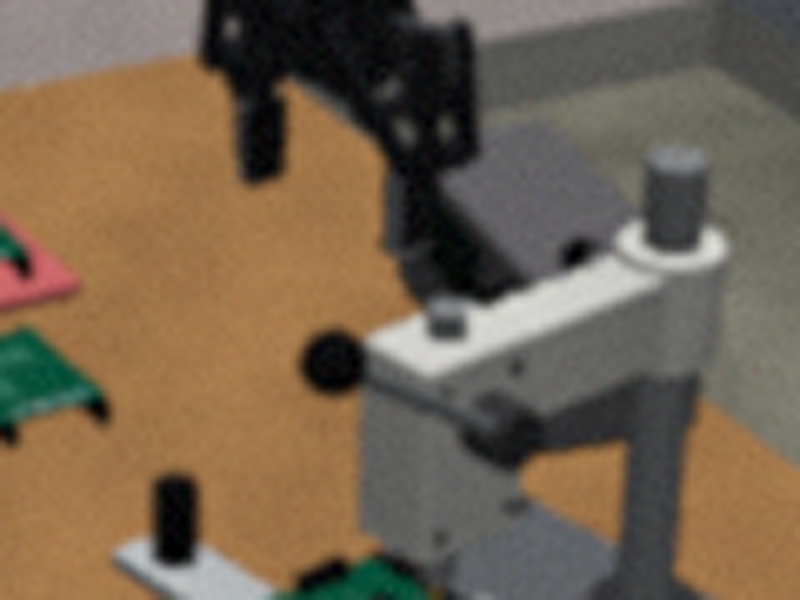

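The side crop shows the ball at (194.3,300), as predicted, with the fingers straddling it. I'll descend and grip.

Emit:
arm_command(commands="0 0 3 0 0 0 1;0 0 3 0 0 0 1;0 0 2 0 0 0 1;0 0 0 0 0 0 1;0 0 0 0 0 0 0;0 0 0 0 0 0 0;0 0 0 0 0 0 0;0 0 0 0 0 0 0;0 0 0 0 0 0 0;0 0 0 0 0 0 0;0 0 0 0 0 0 0", force=50)

```text
clock: 13.55
eef_pos: [0.5202, -0.1288, 0.251]
ee_rot: [-3.141, 0.0, -2.919]
wrist_force: [-1.6, 2.4, 6.3]
gripper_width: 0.0272
gripper_force: 48.8
```

Emit:
arm_command(commands="0 0 0 0 0 0 0.7;0 0 0 0 0 0 0.7;0 0 0 0 0 0 0.7;0 0 0.4 0 0 0 0.7;0 0 0 0 0 0 0.7;0 0 0 0 0 0 0;0 0 0 0 0 0 0;0 0 0 0 0 0 0;0 0 0 0 0 0 0;0 0 0 0 0 0 0;0 0 0 0 0 0 0", force=50)

```text
clock: 14.65
eef_pos: [0.5202, -0.1287, 0.2465]
ee_rot: [3.141, 0.0, -2.919]
wrist_force: [-1.2, 1.2, 2.3]
gripper_width: 0.028
gripper_force: 49.0
```

Emit:
arm_command(commands="0.34 0 0.55 0 0 0 0;0.34 0 0.56 0 0 0 0;0.28 0 0.58 0 0 0 0;0.28 0 0.59 0 0 0 0;0.23 0 0.61 0 0 0 0;0.22 0 0.61 0 0 0 0;0.16 0 0.63 0 0 0 0;0.16 0 0.63 0 0 0 0;0.1 0 0.64 0 0 0 0;0.1 0 0.64 0 0 0 0;0.04 0 0.65 0 0 0 0;0.03 0 0.65 0 0 0 0;0 0 0 0 0 0 0;0 0 0 0 0 0 0")

```text
clock: 16.05
eef_pos: [0.4998, -0.1335, 0.1743]
ee_rot: [-3.141, 0.005, -2.919]
wrist_force: [1.2, 5.5, 7.8]
gripper_width: 0.0278
gripper_force: 52.3
```

Run:
```python
from h import *
im=vision.capture("side"); c,s=np.cos(.2215),np.sin(.2215); o=[.6156,-.0637]
P=lambda x,y,z:proj("side",[o[0]+c*x-s*y,o[1]+s*x+c*y,z]).round(1)
print("ball level",P(-.13,-.042,.2),"ball .5",P(-.1294,-.042,.213),"pivot",P(0,-.042,.2)); print(manip.read_state()["eef_pos"])
cv2.imwrite("pics/side4.png",cv2.resize(im[170:260,250:370,::-1],(800,600),interpolation=2))
```

```text
ball level [218.6 293.2] ball .5 [214.7 293.4] pivot [204.8 325.6]
[ 0.49982135 -0.13352835  0.17443286]
```

View pics/side4.png

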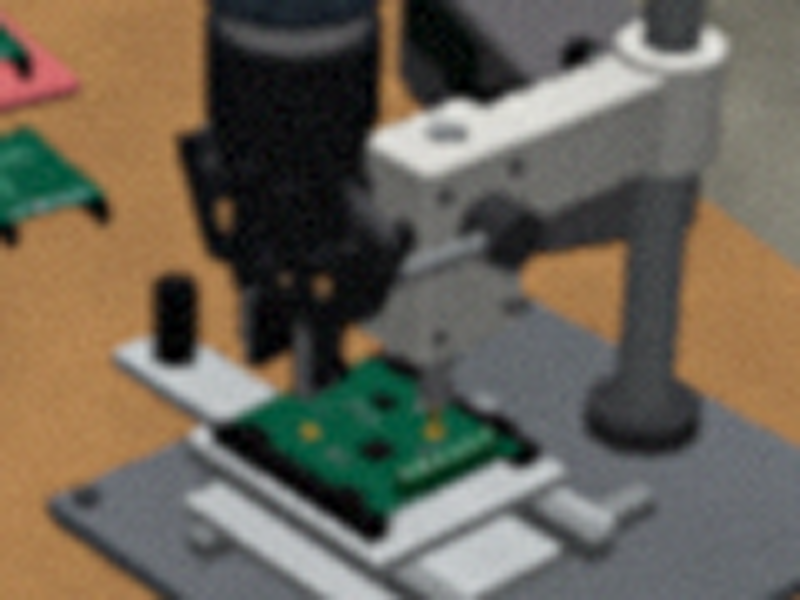

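The lever is near level with the quill down on the square pad (crop pad at (434,430)). I'll measure the rod's slope finely.

```bash
cat > rod.py <<'E'
from h import *
im=np.mean([vision.capture("side").astype(float) for _ in range(6)],axis=0)
b=im[...,2]-.0*im[...,0]
np.set_printoptions(linewidth=200)
print(b[202:214,309:325].astype(int))
c,s=np.cos(.2215),np.sin(.2215); o=[.6156,-.0637]
P=lambda x,y,z:proj("side",[o[0]+c*x-s*y,o[1]+s*x+c*y,z])
rod=[]
for cc in range(312,322):
    r=np.arange(202,214); col=b[202:214,cc]; k=col.argmax(); w=np.clip(col[max(k-2,0):k+3]-np.median(col),0,None); rod.append((cc,(w*r[max(k-2,0):k+3]).sum()/w.sum()))
print(np.round(rod,1).tolist())
for th in(.4,.45,.5,.55,.6,.65,.7):
    a=.6-th; q=np.array([P(-L*np.cos(a),-.042,.2+L*np.sin(a)) for L in np.linspace(0,.13,40)])
    print(th,np.interp([312,315,318,321],q[::-1,1],q[::-1,0]).round(1))
print(manip.read_state()["eef_pos"],manip.read_state()["wrist_force"],manip.read_state()["clock"])
E
python3 rod.py
```

```text
[[ 87  80  87  96 107 107 105 104 104  97  71  47  41  48  51  55]
 [ 66  53  67  90 105 108 106 105 103  88  58  36  38  46  47  50]
 [ 53  33  44  79 102 108 104 102 101  83  56  49  63  64  50  42]
 [ 46  27  31  69  98 104 101 104 106  94  81  96 109  92  60  41]
 [ 36  23  33  71 101 107 106 115 122 123 115 121 121  95  58  34]
 [ 28  27  53  90 114 124 125 126 131 127 114 104  94  74  46  30]
 [ 23  42  86 118 129 134 129 121 110  95  88  81  76  59  37  27]
 [ 31  70 109 128 124 113 104  92  85  82  85  90  89  80  62  44]
 [ 40  83 107 107  96  88  81  84  88  92  98 100 102  99  90  79]
 [ 43  73  86  83  88  93  92  95 100 100 102 101 100 102 102  98]
 [ 56  71  79  88  99 103 103 102 103 102 101  99  99 101 103 103]
 [ 75  86  93  99 105 107 103 103 101 102 101 100 101 101 102 102]]
[[312.0, 208.9], [313.0, 208.2], [314.0, 207.8], [315.0, 207.5], [316.0, 207.1], [317.0, 206.7], [318.0, 206.5], [319.0, 206.5], [320.0, 206.2], [321.0, 205.7]]
0.4 [207.3 206.8 206.2 205.7]
0.45 [208.2 207.4 206.7 206. ]
0.5 [209.  208.1 207.2 206.2]
0.55 [209.8 208.7 207.6 206.5]
0.6 [210.6 209.3 208.1 206.8]
0.65 [211.4 210.  208.5 207.1]
0.7 [212.2 210.6 209.  207.3]
[ 0.49982911 -0.13353778  0.17452211] [1.00287396 5.77698685 8.82818509] 16.4
```

Emit:
arm_command(commands="0 0 0.13 0 0 0 0;0 0 0.12 0 0 0 0;0 0 0 0 0 0 0;0 0 0 0 0 0 0;0 0 0 0 0 0 0;0 0 0 0 0 0 0;0 0 0 0 0 0 0;0 0 0 0 0 0 0;0 0 0 0 0 0 0;0 0 0 0 0 0 0;0 0 0 0 0 0 0;0 0 0 0 0 0 0;0 0 0 0 0 0 0;0 0 0 0 0 0 0;0 0 0 0 0 0 0")

```text
clock: 17.9
eef_pos: [0.4997, -0.1336, 0.1721]
ee_rot: [-3.14, 0.005, -2.919]
wrist_force: [1.3, 4.9, 9.2]
gripper_width: 0.0276
gripper_force: 52.3
```

```bash
python3 rod.py | tail -10 | grep -v '^0'
```

```text
[ 65  83  87  95 103 103 103 101 102 102 101 100  99 102 101 102]]
[[312.0, 209.2], [313.0, 208.4], [314.0, 208.1], [315.0, 207.5], [316.0, 207.2], [317.0, 206.9], [318.0, 206.8], [319.0, 206.5], [320.0, 206.3], [321.0, 205.8]]
[ 0.4997681  -0.13356878  0.17207692] [0.03032741 5.22053303 9.79989107] 18.2
```

Emit:
arm_command(commands="0 0 0.15 0 0 0 0;0 0 0 0 0 0 0;0 0 0 0 0 0 0;0 0 0 0 0 0 0;0 0 0 0 0 0 0;0 0 0 0 0 0 0;0 0 0 0 0 0 0;0 0 0 0 0 0 0;0 0 0 0 0 0 0;0 0 0 0 0 0 0;0 0 0 0 0 0 0;0 0 0 0 0 0 0;0 0 0 0 0 0 0")

```text
clock: 19.5
eef_pos: [0.4998, -0.1335, 0.1706]
ee_rot: [-3.14, 0.005, -2.919]
wrist_force: [0.8, 5.7, 9.7]
gripper_width: 0.0282
gripper_force: 52.4
```

Emit:
arm_command(commands="0 0 -0.4 0 0 0 0;-0.03 0 -0.65 0 0 0 0;-0.04 0 -0.65 0 0 0 0;-0.1 0 -0.64 0 0 0 0;-0.1 0 -0.64 0 0 0 0;-0.16 0 -0.63 0 0 0 0;-0.16 0 -0.63 0 0 0 0;-0.22 0 -0.61 0 0 0 0;-0.23 0 -0.61 0 0 0 0;-0.28 0 -0.59 0 0 0 0;-0.28 0 -0.58 0 0 0 0;-0.3 0 -0.5 0 0 0 0;-0.3 0 -0.45 0 0 0 0;0 0 0 0 0 0 0;0 0 0 0 0 0 0")

```text
clock: 21.0
eef_pos: [0.5175, -0.1293, 0.2431]
ee_rot: [3.14, -0.006, -2.919]
wrist_force: [-5.4, 0.0, -1.9]
gripper_width: 0.0274
gripper_force: 51.7
```

Emit:
arm_command(commands="0 0 0 0 0 0 1;0 0 0 0 0 0 1;0 0 0 0 0 0 1;0 0 0 0 0 0 1;0 0 -4 0 0 0 1;0 0 -4 0 0 0 1;0 0 -1 0 0 0 1;0 4 0 0 0 0 1;-1.3 4 0 0 0 0 1;-1.3 4 0 0 0 0 1;-1.4 4 0 0 0 0 1;-1.4 3 0 0 0 0 1;-1.4 0 4 0 0 0 1;0 0 4 0 0 0 1;0 0 4 0 0 0 1;0 0 0 0 0 0 1;0 0 0 0 0 0 1")

```text
clock: 22.7
eef_pos: [0.5439, 0.0713, 0.2149]
ee_rot: [3.141, -0.001, -2.919]
wrist_force: [0.1, 0.2, -0.2]
gripper_width: 0.0855
gripper_force: 0.0
```

Run:
```python
from sl import *
p,_=slide(); d=np.array([.5417,.0713])-p[:2];c,s=np.cos(.2225),np.sin(.2225)
print(p,"tx ty cm",-100*(c*d[0]+s*d[1]),100*(-s*d[0]+c*d[1]))
vision.capture("side")
for k in("pull_lever","post_mid"): print([(q["centre"],q["confidence"]) for q in models.pinpoint(k,"side")])
```

```text
[0.54387216 0.07125162 0.21486924] tx ty cm 0.21079349327471297 0.052651671520022356
[([193.2, 298.2], 0.72), ([328.9, 327.3], 0.38)]
[([215.9, 280.3], 0.83)]
```

Emit:
arm_command(commands="0.2 0 3.7 0 0 0 1;0 0 4 0 0 0 1;0 0 4 0 0 0 1;0 0 3 0 0 0 1;0 0 0 0 0 0 1;0 0 0 0 0 0 0;0 0 0 0 0 0 0;0 0 0 0 0 0 0;0 0 0 0 0 0 0;0 0 0 0 0 0 0;0 0 0 0 0 0 0;0 0 0 0 0 0 0", force=40)

```text
clock: 24.05
eef_pos: [0.5429, 0.0708, 0.0692]
ee_rot: [-3.141, 0.002, -2.919]
wrist_force: [-0.7, 0.2, 7.5]
gripper_width: 0.0229
gripper_force: 38.8
```

```bash
python3 -c "
from sl import *
print(slide(), manip.read_state()['wrist_force'])"
```

```text
(array([0.54293368, 0.07080883, 0.06920126]), (np.float64(-0.02132451004145175), np.float64(0.01720004953420308))) [-0.67903341  0.20934491  7.54223433]
```

Emit:
arm_command(commands="-0.46 -0.37 0 0 0 0 0;-0.46 -0.37 0 0 0 0 0;-0.46 -0.37 0 0 0 0 0;-0.46 -0.37 0 0 0 0 0;-0.46 -0.37 0 0 0 0 0;-0.46 -0.37 0 0 0 0 0;-0.46 -0.37 0 0 0 0 0;-0.46 -0.37 0 0 0 0 0;-0.46 -0.37 0 0 0 0 0;-0.46 -0.37 0 0 0 0 0;0 0 0 0 0 0 0;0 0 0 0 0 0 0")

```text
clock: 25.25
eef_pos: [0.5968, 0.0445, 0.0693]
ee_rot: [-3.14, 0.004, -2.92]
wrist_force: [1.8, -0.6, 4.8]
gripper_width: 0.0229
gripper_force: 39.3
```

```bash
python3 -c "
from sl import *
print(slide(), manip.read_state()['wrist_force'])"
```

```text
(array([0.5967832 , 0.04451104, 0.0692649 ]), (np.float64(0.025431969873588423), np.float64(-0.020285633503154946))) [ 1.81727875 -0.64101432  4.79555342]
```

Emit:
arm_command(commands="0.05 0.03 0 0 0 0 0;0 0 0 0 0 0 0;0 0 0 0 0 0 0.6;0 0 0 0 0 0 0.6;0 0 0 0 0 0 0.6;0 0 0 0 0 0 0.6;0 0 -3 0 0 0 0.6;0 0 -4 0 0 0 1;0 0 -4 0 0 0 1;0 0 -4 0 0 0 1;0 0 0 0 0 0 1;0 0 0 0 0 0 1")

```text
clock: 26.45
eef_pos: [0.5948, 0.0451, 0.2187]
ee_rot: [-3.141, 0.002, -2.919]
wrist_force: [-0.5, 0.1, -0.6]
gripper_width: 0.0858
gripper_force: 0.0
```

Run:
```python
from h import *
im=np.mean([vision.capture("side").astype(float) for _ in range(4)],axis=0)
g=im[...,0]-im[...,2]
c,s=np.cos(.2215),np.sin(.2215);o=np.array([.6156,-.0637])
P=lambda x,y,z:proj("side",[o[0]+c*x-s*y,o[1]+s*x+c*y,z]).round(2)
for q in(P(0,0,.072),P(.046,-.038,.072)):
    r0,c0=np.round(q).astype(int)-4; w=np.clip(g[r0+1:r0+9,c0:c0+9]-30,0,None); rr,cc=np.mgrid[r0+1:r0+9,c0:c0+9]; print("pred",q,"seen",(w*rr).sum()/w.sum(),(w*cc).sum()/w.sum())
print(g[225:239,310:320].astype(int))
cv2.imwrite("pics/side5.png",cv2.resize(im[200:260,280:360,::-1].astype(np.uint8),(800,600),interpolation=2))
```

```text
pred [234.35 314.88] seen 234.37664783427496 314.5386064030132
pred [234.41 333.3 ] seen 234.22663551401868 332.9929906542056
[[ -5  -1  -1  -1  -1  -3  -4  -2   0  -6]
 [ -6  -3  -3  -2  -3  -1   0  -3  -4 -17]
 [ -9  -7  -5   0   6   6   2  -8 -21 -37]
 [-18 -20 -19   0  24  26   3 -21 -43 -49]
 [-32 -40 -41 -19  23  33   0 -38 -51 -48]
 [-44 -52 -54 -35   9  28  -7 -39 -50 -41]
 [-49 -54 -54 -42  -5   7 -17 -39 -47 -41]
 [-52 -53 -53 -45 -24 -17 -29 -43 -48 -51]
 [-49 -52 -49 -24  12  13 -18 -46 -50 -52]
 [-50 -54 -43  11  68  74  21 -33 -53 -52]
 [-49 -52 -42   0  52  57  10 -39 -52 -51]
 [-40 -51 -51 -37 -18 -14 -32 -46 -47 -46]
 [-26 -37 -46 -52 -52 -53 -54 -42 -33 -38]
 [ -6 -18 -31 -42 -51 -51 -49 -39 -30 -31]]
```

View pics/side5.png

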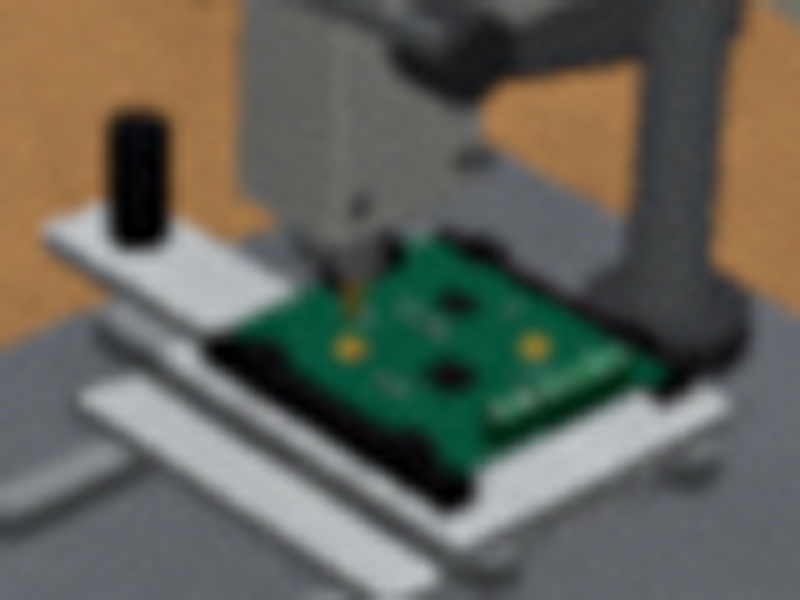

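The crop shows the round pad at (234.4,314.5), the same place the square pad was, under the probe (column 314.8). On to the lever.

Emit:
arm_command(commands="0 0 -4 0 0 0 1;0 0 -4 0 0 0 1;0 0 -3.3 0 0 0 1;3.7 0 0 0 0 0 1;3.7 -2.3 0 0 0 0 1;3.7 -3 0 0 0 0 1;0 -4 0 0 0 0 1;0 -4 0 0 0 0 1;0 -2 0 0 0 0 1;0 0 0 0 0 0 1;0 0 0 0 0 0 1;0 0 0 0 0 0 1")

```text
clock: 27.85
eef_pos: [0.5196, -0.1276, 0.3301]
ee_rot: [3.14, -0.001, -2.919]
wrist_force: [-0.7, -0.2, -1.7]
gripper_width: 0.0858
gripper_force: 0.0
```

Run:
```python
from sl import *
p,_=slide(); d=np.array([.5204,-.1285])-p[:2];c,s=np.cos(.2225),np.sin(.2225)
print(p,"tx ty cm",-100*(c*d[0]+s*d[1]),100*(-s*d[0]+c*d[1]))
```

```text
[ 0.51961677 -0.12762137  0.33012184] tx ty cm -0.05700359523691744 -0.10298024780988227
```

Emit:
arm_command(commands="-0.05 -0.1 3 0 0 0 1;0 0 3 0 0 0 1;0 0 2.4 0 0 0 1;0 0 0 0 0 0 1;0 0 0 0 0 0 0;0 0 0 0 0 0 0;0 0 0 0 0 0 0;0 0 0 0 0 0 0;0 0 0 0 0 0 0;0 0 0 0 0 0 0;0 0 0 0 0 0 0", force=50)

```text
clock: 28.95
eef_pos: [0.5204, -0.1287, 0.2475]
ee_rot: [3.141, 0.0, -2.919]
wrist_force: [-3.7, 4.5, 5.8]
gripper_width: 0.0274
gripper_force: 48.8
```

Emit:
arm_command(commands="0.34 0 0.55 0 0 0 0;0.34 0 0.56 0 0 0 0;0.28 0 0.58 0 0 0 0;0.28 0 0.59 0 0 0 0;0.23 0 0.61 0 0 0 0;0.22 0 0.61 0 0 0 0;0.16 0 0.63 0 0 0 0;0.16 0 0.63 0 0 0 0;0.1 0 0.64 0 0 0 0;0.1 0 0.64 0 0 0 0;0.04 0 0.65 0 0 0 0;0.03 0 0.65 0 0 0 0;0 0 0.2 0 0 0 0;0 0 0 0 0 0 0;0 0 0 0 0 0 0")

```text
clock: 30.45
eef_pos: [0.4999, -0.1335, 0.1729]
ee_rot: [3.141, 0.004, -2.919]
wrist_force: [0.7, 7.0, 8.1]
gripper_width: 0.0278
gripper_force: 52.3
```

```bash
python3 rod.py | tail -10 | grep -v '^0'
```

```text
[ 66  85  89  95 101 106 101 100 100 102 102 101 100 101 103 103]]
[[312.0, 209.3], [313.0, 208.6], [314.0, 208.2], [315.0, 207.7], [316.0, 207.3], [317.0, 207.0], [318.0, 206.7], [319.0, 206.5], [320.0, 206.3], [321.0, 205.8]]
[ 0.49989702 -0.13351161  0.17298545] [2.18982318 6.92280603 9.44376611] 30.75
```

Emit:
arm_command(commands="0 0 0 0 0 0 0;0 0 0 0 0 0 0;0 0 0 0 0 0 0;0 0 0 0 0 0 0;0 0 0 0 0 0 0;0 0 0 0 0 0 0;0 0 0 0 0 0 0;0 0 0 0 0 0 0;0 0 0 0 0 0 0;0 0 0 0 0 0 0;0 0 0 0 0 0 0;0 0 0 0 0 0 0")

```text
clock: 31.95
eef_pos: [0.4999, -0.1335, 0.173]
ee_rot: [3.141, 0.004, -2.92]
wrist_force: [0.8, 6.7, 8.6]
gripper_width: 0.0278
gripper_force: 52.3
```

```bash
python3 -c "
from h import *
im=vision.capture('side'); cv2.imwrite('pics/side6.png',cv2.resize(im[170:260,250:370,::-1],(800,600),interpolation=2))"
```

```text
(no output)
```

View pics/side6.png

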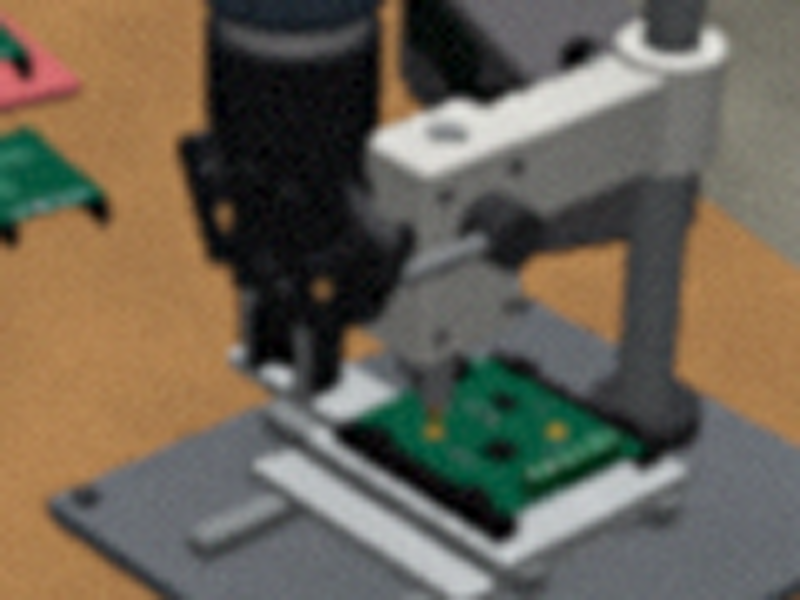

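The lever is level and the pin is on the round pad (crop (434,428)), so I'm handing in.

```bash
python3 -c "
from workcell import manip
print(manip.sign_off())"
```

```text
the job is handed in; nothing more can be done
None
```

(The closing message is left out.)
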